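# Clip a sample tube into the tilted tube rotator and start it

### The arm

A 6-joint arm with a two-finger parallel gripper is mounted at the origin on the work surface. World frame = base frame: x ahead of the robot, y to its left, z up, the work surface at z = 0. Lengths are in m, angles in rad, forces in N, time in s.
With the tool pointing down it reaches from about 0.375 to 0.9 m from the base axis. Payload 3.1 kg.
Tool frame: the origin (TCP) lies at the very end of the fingers, on their centre line; the grasp point (between the pads) lies 19 mm behind it; z points along the fingers, y is the direction in which the jaws open and shut (so a half turn about z gives the same grasp; the last joint's range is limited). The gripper opens to 85 mm and grips with 20 to 120 N. Pads are 22 mm wide; open, the fingers measure 114 mm over their backs; the gripper's body (76 mm by 85 mm) begins 54 mm behind the grasp point. The pads swing forward as they close: fully open they stand 13 mm farther back than shut.
Start: joints at [1.006, 0.527, 1.433, -0, 1.181, -0.178], TCP at [0.235, 0.579, 0.231] pointing down, gripper open.
Joint ranges: [-3.08, 3.08], [-0.75, 2.2], [0.22, 2.44], [-1.43, 4.57], [0, 2.65], [-2.85, 2.85]. Speed limits (rad/s): [2.79, 2.79, 3.14, 3.14, 3.14, 3.14].

### API

Orientations are given as a unit quaternion [x, y, z, w].
In Python, from station import manip gives the robot as it stands. The module is installed in compiled form; this text tells all that it offers.
- The arm moves only by the tool send_rows, never from a script. Its argument "commands" is a list of rows, each an object with "delta_pos": the shift along the world's x, y, z in cm, a list of three; "yaw": the turn about the world's z in rad. A call has 1 to 10 rows; each row shifts and turns the pose as measured when the row begins; what a row does not reach is not made up. A row lasts 1/8 s, in which the tool goes at most 62.5 mm and 10.7 degrees, less where a joint would pass 70% of its speed; a pose out of reach is approached as far as the arm can. A call is refused whole if a number of a shift passes 6.25 or a number of a turn 0.188, either way. A call with a gripper value outside its range is refused whole. "grip" is the closure, from -1 (fully open) to 1 (shut), set as the call begins (left out, the last holds). The fingers move at their own pace and stop on an object; "force" is the grip in N (left out, the last holds). Time passes only in rows, so rows that do not move let the fingers close. It gives the time, the measured TCP pose, the force and the opening at its end, in the units of the state.
- manip.sense(): the state, without advancing time (a new reading comes with each control period).
- manip.snapshot(name): name is "scene" or "top"; returns the picture (420x560x3 uint8, blue, green, red); there is no depth.
- manip.get_calibration(name): a dict with "fx", "fy", "cx", "cy" (pixels), "world_to_cam" (4x4, takes a point from world to camera coordinates). Camera axes: x right, y down, z forward; pixel columns grow to the right and rows downward; lengths in m; the calibration is good to about 2 mm. A picture is of the moment at which its call begins. get_calibration takes no time and is no camera call.
- manip.sign_off(): hands the job in, once; it reports no verdict.
The state is a dict: "t": time; "q": joint angles; "qd": joint speeds; "tau": joint torques, N m; "tcp_pos": TCP position; "tool_rot": TCP orientation; "force": force on the tool from outside, world axes, zero at the start; "ft_torque": the same for the moment, N m; "finger_gap": opening from 0.0 (shut) to 1.0 (fully open).
Only numpy, scipy, OpenCV 4.12 (cv2) and the standard library are available. Lean on these libraries where they do the work, as an engineer would, in place of code of your own. Each camera call takes 0.05 s, during which the arm holds its last target. There are 200 camera calls.

### The job

Take the blue-capped sample tube out of the white cradle and press it into the empty pair of spring clips on the tube rotator's tilted wheel, opposite the yellow-capped tube, until it snaps fully home in both clips. Let go of it, then press the green start button. Leave the other tubes, the stack of dishes and the brown bottle where they are.

Things in the scene. Friction and masses are not known exactly. Their poses are not given: they have to be found in the camera images.
- tube_blue: The tube to load: 50 ml centrifuge tube, frosted, blue screw cap, 115 mm long, 30 mm thick, 38 to 77 g. Origin on its axis at the middle of the straight part, which reaches 39 mm either way; x axis points along the tube to the cap (35 mm wide, 22 mm long, at +x); at -x a tapered end, 15 mm. It starts level in one of the cradle's three places, its axis 48 mm above the table.
- cradle: White plastic cradle fixed to the table, base 100 x 250 x 6 mm, origin under its centre. Three tubes lie along its x in places at y = -80, 0, +80 mm, in any order, each in V notches of two 8 mm thick combs at x = -30 and +30 mm: 52 mm are free between the combs for fingers, down to the base 6 mm above the table.
- clip_seat (a point): The empty place on the wheel: where the tube's origin lies when fully seated, 26 mm above the wheel's face, 75 mm from its centre. z points straight out of the face (the tube goes in along -z), y is the line along which the seated tube lies (cap either way), x points to the hub. Two steel clips with rubber saddles, each 12 mm wide, stand at y = -27 and +27 mm: 42 mm are free between for fingers.
- clip_throat (a point): The narrowest point between the clips' sprung arms, 11 mm above clip_seat along its z, same axes. Throat 20 mm, flaring to 41 mm at 21 mm above the seat. The tube first touches the arms with its axis about 23 mm above the seat; some 10 to 20 N in all, on both clips evenly, pushes it in, it snaps over and is drawn home, with 11 mm of air between tube and wheel. Once in, it takes 10 to 16 N to pull out.
- wheel_hub (a point): Centre of the wheel's face: an aluminium disc 230 mm across, tilted 35 degrees so that it looks up and towards the rotator's front; z points out of its face. It has stopped at any turn up to 1 rad either way from the empty place being lowest, and its geared motor holds it firmly. Hub knob 28 mm wide, 18 mm high. The yellow-capped tube opposite the empty place stays in the wheel.
- rotator: The tube rotator, fixed to the table: white housing 240 x 200 mm, 48 mm high, motor and tilted wheel above it. Origin on the table under it: housing from x = -125 to +115 mm, y = -100 to +100 mm; its -x side is the front, with the controls. The wheel's centre is at x = 45, y = 0, z = 170 mm.
- start_top (a point): Centre of the top of the green round start button, 28 mm wide, in a black collar 44 mm wide that stands 12 mm high, on the rotator's front panel; it faces straight up, 66 mm above the table. It goes 6 mm down against a spring of 1.5 N rising to 5 N.
- start (a joint): Travel of the green start button: 0 released, 0.006 m fully down; it springs back when let go. A press counts beyond 0.004 m. Only the press is simulated: the wheel does not turn.
- tube_orange: Bystander: a like tube with an orange cap in the cradle; origin and axes as for the blue-capped tube.
- tube_white: Bystander: a like tube with a white cap in the cradle; origin and axes as for the blue-capped tube.
- dishes: Bystander: stack of four closed culture dishes, 90 mm wide, 60 mm high; origin under its centre.
- pond_bottle: Bystander: brown bottle with a white cap, 68 mm wide, 190 mm high; origin under its centre.
There are look-alikes about, which are no part of the job. Leave any black or pink look-alike of the tube_blue alone.

How it is judged:
By the outcome, as a careful person would: the job done as asked, in the order asked, and still so for the second after the job is handed in, with the robot touching nothing.
It also fails if it takes over 50 s, if anything falls off the work surface, if the arm or the gripper's body presses on something with over 40 N, if the wrist force passes 120 N, or if a joint passes its speed limit or range.

## Working session

There is one attempt and no reset: what is moved stays moved. The work goes in short steps, Python scripts to look and compute and a tool call to move; the robot and the scene stay as the last step left them, time stands still between calls to the robot, and variables do not carry over. Pictures are saved under pics/ and viewed, about 8 in all and at most 12, crops included, and the job is handed in when it is done.

Besides the shell and the picture viewer there is one more tool, called after "Emit:" by a JSON object that holds its "method" and its "body", one argument or row to a line. send_rows: Moves the arm, as the interface text tells. Its arguments: {"type":"object","properties":{"commands":{"type":"array","items":{"type":"object","properties":{"delta_pos":{"type":"array","items":{"type":"number"}},"yaw":{"type":"number"}}}},"grip":{"type":"number"},"force":{"type":"number"}},"required":["commands"]}

```bash
mkdir -p pics; python3 - <<'E'
from station import manip
import cv2
for n in("scene","top"):
    cv2.imwrite(f"pics/{n}0.png",cv2.resize(manip.snapshot(n),(800,600),interpolation=cv2.INTER_CUBIC))
    c=manip.get_calibration(n);print(n,c)
print(manip.sense())
E
```

```text
scene {'fx': 419.4664995455104, 'fy': 419.4664995455104, 'cx': 278.2238122538122, 'cy': 213.1584160756526, 'world_to_cam': array([[ 0.66031818,  0.75089542,  0.01166023, -0.35787007],
       [ 0.46668195, -0.39812457, -0.78974982, -0.11642061],
       [-0.5883773 ,  0.52692779, -0.61331823,  1.4805796 ],
       [ 0.        ,  0.        ,  0.        ,  1.        ]])}
top {'fx': 387.8320311115607, 'fy': 387.8320311115607, 'cx': 281.1385354555548, 'cy': 204.04396050081232, 'world_to_cam': array([[ 4.91461943e-03, -9.99987908e-01, -1.76202126e-04,
         3.46992139e-03],
       [-9.98997158e-01, -4.90190833e-03, -4.45044922e-02,
         5.11762302e-01],
       [ 4.45030903e-02,  3.94748065e-04, -9.99009169e-01,
         1.11197983e+00],
       [ 0.00000000e+00,  0.00000000e+00,  0.00000000e+00,
         1.00000000e+00]])}
{'t': 0.1, 'q': array([ 1.00653144e+00,  5.28345008e-01,  1.43376724e+00,  1.58839638e-05,
        1.18139653e+00, -1.78474105e-01]), 'qd': array([-0.00105738, -0.00199501, -0.00532367, -0.00056979, -0.00102349,
        0.00176688]), 'tau': array([ 2.97511478e-04, -4.43301737e+01, -1.78586823e+01, -2.47050839e-04,
        3.92108792e-03, -6.09476842e-06]), 'tcp_pos': array([0.23479051, 0.57853611, 0.230451  ]), 'tool_rot': array([ 1.91704266e-01,  9.81452269e-01, -8.90088698e-04, -3.54517542e-04]), 'force': array([ 0.51966821, -0.02658904, -0.69600508]), 'ft_torque': array([0.01453598, 0.02396822, 0.01040788]), 'finger_gap': 1.0004475805066668}
```

View pics/scene0.png

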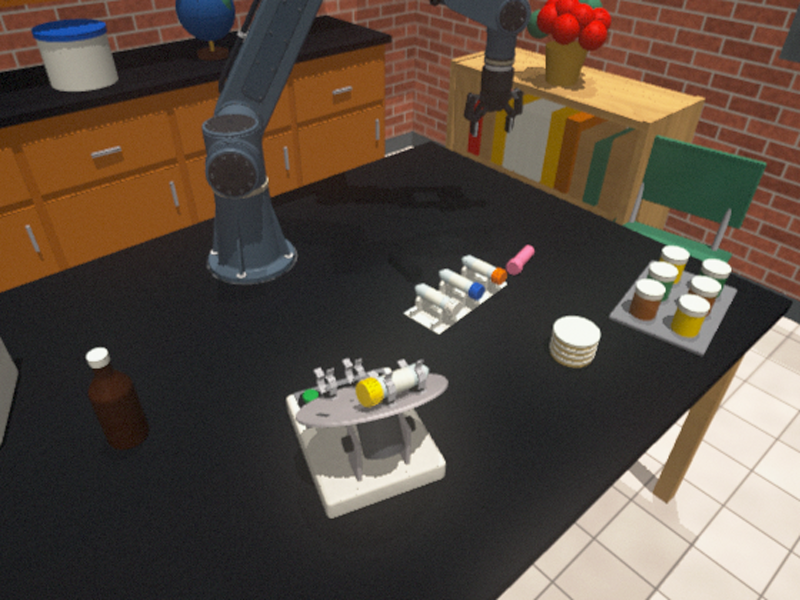

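View pics/top0.png

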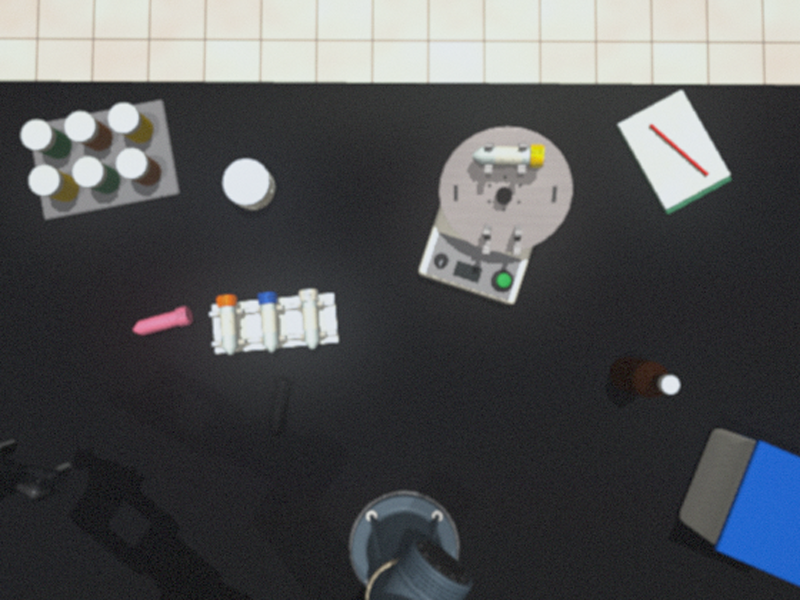

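The scene has three tubes with candidate shapes. The blue-capped one sits in the cradle's middle place (top picture 268,320). The loose pink (162,320) and black (281,405) ones are look-alikes, and the orange (228,325) and white (310,320) are bystanders. I'll enlarge the cradle and wheel to confirm.

```bash
python3 - <<'E'
from station import manip
import cv2,numpy as np
t=manip.snapshot("top");s=manip.snapshot("scene")
a=cv2.resize(t[80:220,280:420],(800,800),interpolation=cv2.INTER_CUBIC)[:600]   # x5.714
b=cv2.resize(t[190:265,135:235],(800,600),interpolation=cv2.INTER_CUBIC) # x8
c=cv2.resize(s[245:335,195:315],(800,600),interpolation=cv2.INTER_CUBIC) # x6.667
for n,i in(("a",a),("b",b),("c",c)):cv2.imwrite(f"pics/{n}.png",i)
E
```

```text
(no output)
```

View pics/a.png

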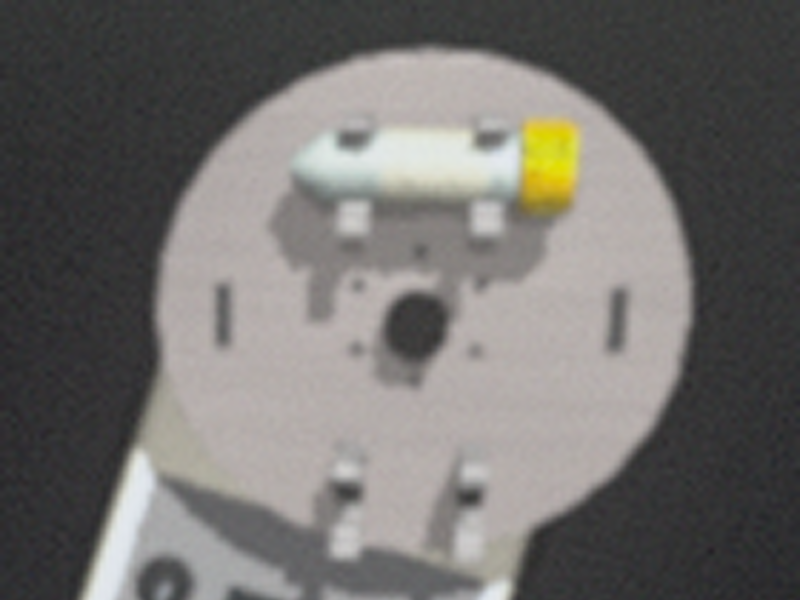

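View pics/b.png

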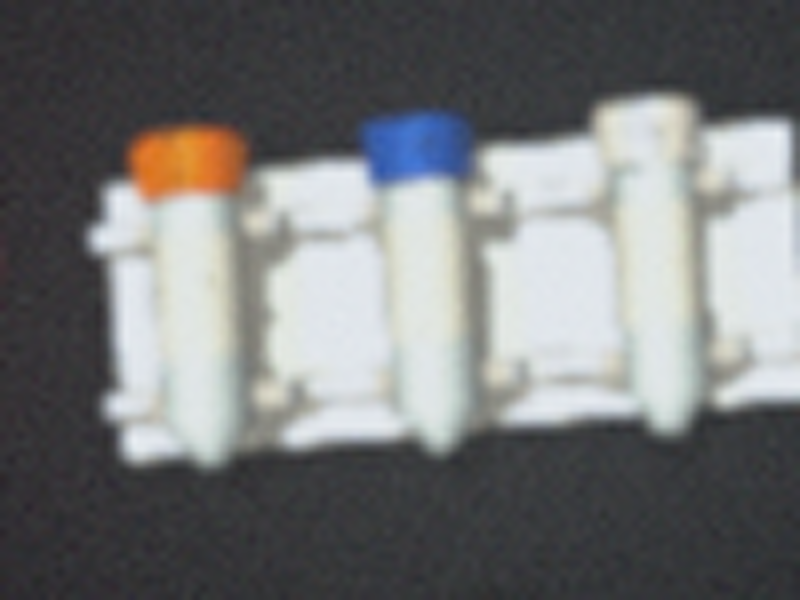

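View pics/c.png

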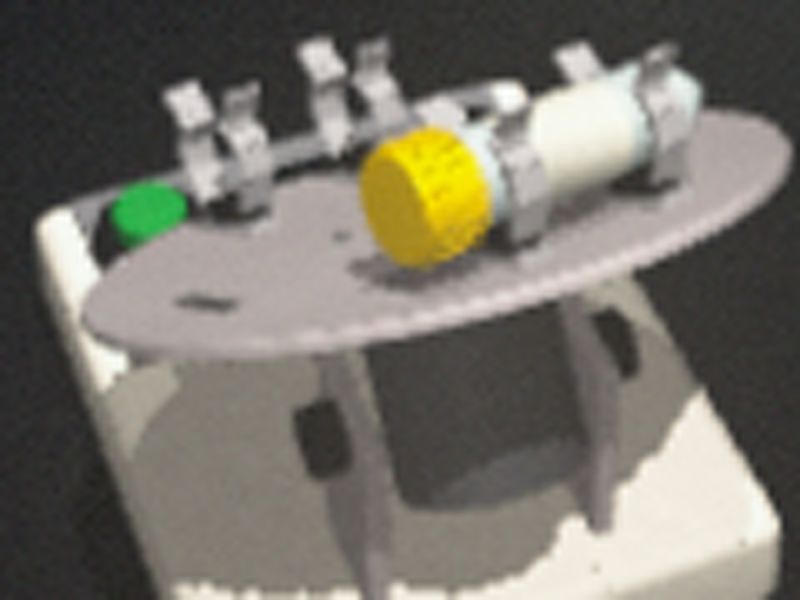

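The crops show the blue cap at b(417,150) with its tip at (440,455). It is the only blue-capped tube, and it lies in the cradle's middle place. The empty clips are at a(346,506) and a(470,506), the hub knob is at a(417,322), and the yellow tube is opposite. Next I'll fit the poses.

```bash
cat >h.py <<'E'
import numpy as np
from station import manip
C={n:manip.get_calibration(n) for n in("scene","top")}
def proj(n,p):
    c=C[n];q=c["world_to_cam"]@np.append(p,1);return np.array([c["fx"]*q[0]/q[2]+c["cx"],c["fy"]*q[1]/q[2]+c["cy"]])
def ray(n,uv,z):
    c=C[n];M=c["world_to_cam"];R=M[:3,:3];o=-R.T@M[:3,3]
    d=R.T@np.array([(uv[0]-c["cx"])/c["fx"],(uv[1]-c["cy"])/c["fy"],1]);return o+d*(z-o[2])/d[2]
def px(UV,s,off):return (np.array(UV)+.5)/s-.5+np.array(off)
A=lambda*u:px(u,800/140,(280,80));B=lambda*u:px(u,8,(135,190));S=lambda*u:px(u,800/120,(195,245))
T=lambda*u:px(u,800/560,(0,0))
s35,c35=np.sin(np.radians(35)),np.cos(np.radians(35))
def model(v):
    X,Y,yaw,phi=v;c,s=np.cos(yaw),np.sin(yaw);R=np.array([[c,-s,0],[s,c,0],[0,0,1]]);o=np.array([X,Y,0])
    n=R@[-s35,0,c35];d=R@[-c35,0,-s35];l=R@[0,1,0];e=np.cos(phi)*d+np.sin(phi)*l;t=np.cross(n,e)
    hub=o+R@[.045,0,.17];return o,R,n,e,t,hub,hub+.075*e+.026*n
E
cat >fit.py <<'E'
from h import *
from scipy.optimize import least_squares
def preds(v):
    o,R,n,e,t,hub,seat=model(v[:4]);b=np.array([v[4],v[5],.066])
    L=[("top",hub,A(420,317)),("top",hub+.018*n,A(417,322)),("top",seat+.016*n+.027*t*SG,A(346,506)),("top",seat+.016*n-.027*t*SG,A(470,506)),
     ("scene",seat+.016*n-.027*t*SG,S(216,107)),("scene",seat+.016*n+.027*t*SG,S(348,62)),
     ("top",hub-.075*e+.026*n-.05*t*SG,A(551,167)),("scene",hub-.075*e+.026*n-.05*t*SG,S(430,195)),
     ("top",b,T(502,280)),("scene",b,S(148,212))]
    # housing front corners on top (z .048): left (425,270), right (515,303) in top0
    L+=[("top",o+R@[-.125,-.1,.048],T(513,303)),("top",o+R@[-.125,.1,.048],T(419,272))]
    return np.array([proj(c,p)-q for c,p,q in L])
for SG in(1,-1):
    r=least_squares(lambda v:preds(v).ravel(),[.69,-.15,-.2,.2,.5,-.15],loss="soft_l1")
    print(SG,r.cost,r.x.round(4));
    if SG==1 or r.cost<100: print(preds(r.x).round(1).tolist())
    o,R,n,e,t,hub,seat=model(r.x);print("hub",hub,"seat",seat,"n",n,"e",e,"t",t)
for nm,c,tp in(("blue",(417,113),(440,455)),("or",(188,128),(210,467)),("wh",(646,97),(668,437))):
    a,b=ray("top",B(*c),.048),ray("top",B(*tp),.048);d=a-b;print(nm,a,b,np.linalg.norm(d),"mid",b+d*54/115,"ang",np.degrees(np.arctan2(d[1],d[0])))
E
python3 fit.py
```

```text
1 127.5409035719431 [ 0.6289 -0.1745 -0.4251  0.5214  0.5315 -0.1894]
[[7.8, 3.5], [7.8, 5.1], [0.5, 0.6], [-33.7, -16.0], [42.5, -9.4], [0.3, -0.1], [-0.7, -0.8], [0.7, 0.1], [0.8, 0.5], [0.9, 0.0], [0.8, 5.5], [1.6, -2.6]]Traceback (most recent call last):
  File "fit.py", line 16, in <module>
    o,R,n,e,t,hub,seat=model(r.x);print("hub",hub,"seat",seat,"n",n,"e",e,"t",t)
                       ~~~~~^^^^^
  File "h.py", line 14, in model
    X,Y,yaw,phi=v;c,s=np.cos(yaw),np.sin(yaw);R=np.array([[c,-s,0],[s,c,0],[0,0,1]]);o=np.array([X,Y,0])
    ^^^^^^^^^^^
ValueError: too many values to unpack (expected 4)
```

```bash
sed -i 's/model(r.x);/model(r.x[:4]);/' fit.py; python3 fit.py
```

```text
1 127.5409035719431 [ 0.6289 -0.1745 -0.4251  0.5214  0.5315 -0.1894]
[[7.8, 3.5], [7.8, 5.1], [0.5, 0.6], [-33.7, -16.0], [42.5, -9.4], [0.3, -0.1], [-0.7, -0.8], [0.7, 0.1], [0.8, 0.5], [0.9, 0.0], [0.8, 5.5], [1.6, -2.6]]
hub [ 0.66988113 -0.19310133  0.17      ] seat [ 0.62317268 -0.13094687  0.15399553] n [-0.52251498  0.23657563  0.81915204] e [-0.44164088  0.74671325 -0.4973657 ] t [-0.72933629 -0.62165206 -0.28568739]
-1 4.221264479805536 [ 0.637  -0.159  -0.3197 -0.3211  0.5315 -0.1894]
[[-0.2, -0.4], [0.2, 1.3], [0.2, 0.5], [0.3, 1.2], [0.5, 0.3], [0.6, 0.1], [-0.2, -0.5], [0.0, 1.1], [0.8, 0.5], [0.9, 0.0], [1.0, 0.8], [-1.0, -0.3]]
hub [ 0.67973492 -0.1731744   0.17      ] seat [ 0.60279586 -0.17263919  0.15047837] n [-0.54451807  0.18024983  0.81915204] e [-0.83708792 -0.05535043 -0.5442611 ] t [-0.05276255 -0.98206228  0.18102426]
blue [0.50980955 0.27065055 0.048     ] [0.39052076 0.26075312 0.048     ] 0.11969867973894416 mid [0.44653463 0.26540061 0.048     ] ang 4.742985342976977
or [0.50415769 0.35076984 0.048     ] [0.38596004 0.34085086 0.048     ] 0.11861310898740691 mid [0.44146155 0.34550847 0.048     ] ang 4.796942511013487
wh [0.51581448 0.19050319 0.048     ] [0.39716364 0.18135259 0.048     ] 0.11900317504475973 mid [0.45287795 0.1856494  0.048     ] ang 4.4100409925474295
```

The fit is good to about 1 px. The seat is at (0.603,-0.173,0.150) with a 10° tube tilt, the tube is at (0.445,0.265) with yaw 4.7°, and the button is at (0.5315,-0.189). I'll go above the tube.

Emit:
{"method": "send_rows", "body": {
  "commands": [
    {"delta_pos": [3.5, -5.2, -1], "yaw": 0.08},
    {"delta_pos": [3.5, -5.2, -1], "yaw": 0.08},
    {"delta_pos": [3.5, -5.2, -1], "yaw": 0.08},
    {"delta_pos": [3.5, -5.2, -1], "yaw": 0.08},
    {"delta_pos": [3.5, -5.2, -1], "yaw": 0.08},
    {"delta_pos": [3.5, -5.2, -1], "yaw": 0.07},
    {"delta_pos": [0, 0, 0], "yaw": 0}
  ],
  "grip": -0.4,
  "force": 40
}}

```text
t: 1.08
tcp_pos: [0.4445, 0.2684, 0.1709]
tool_rot: [-0.052, 0.999, 0.002, 0.001]
force: [0.2, -0.1, -0.6]
finger_gap: 0.695
```

Emit:
{"method": "send_rows", "body": {
  "commands": [
    {"delta_pos": [0, -0.3, -4], "yaw": -0.02},
    {"delta_pos": [0, 0, -4], "yaw": 0},
    {"delta_pos": [0, 0, -3], "yaw": 0},
    {"delta_pos": [0, 0, -1.6], "yaw": 0},
    {"delta_pos": [0, 0, 0], "yaw": 0}
  ]
}}

```text
t: 1.7
tcp_pos: [0.4441, 0.2688, 0.0427]
tool_rot: [-0.041, 0.999, 0.003, 0.003]
force: [-0.8, -0.2, 0.0]
finger_gap: 0.701
```

```bash
python3 - <<'E'
from h import *
import cv2
s=manip.sense();print(s["tcp_pos"],s["force"])
p=proj("scene",s["tcp_pos"]);print(p)
u,v=p.astype(int);i=manip.snapshot("scene")[v-60:v+30,u-60:u+60]
cv2.imwrite("pics/d.png",cv2.resize(i,(800,600),interpolation=cv2.INTER_CUBIC))
E
```

```text
[0.44406692 0.26877342 0.0427207 ] [-0.78134499 -0.19145681  0.00987469]
[321.49100469 197.4678858 ]
```

View pics/d.png

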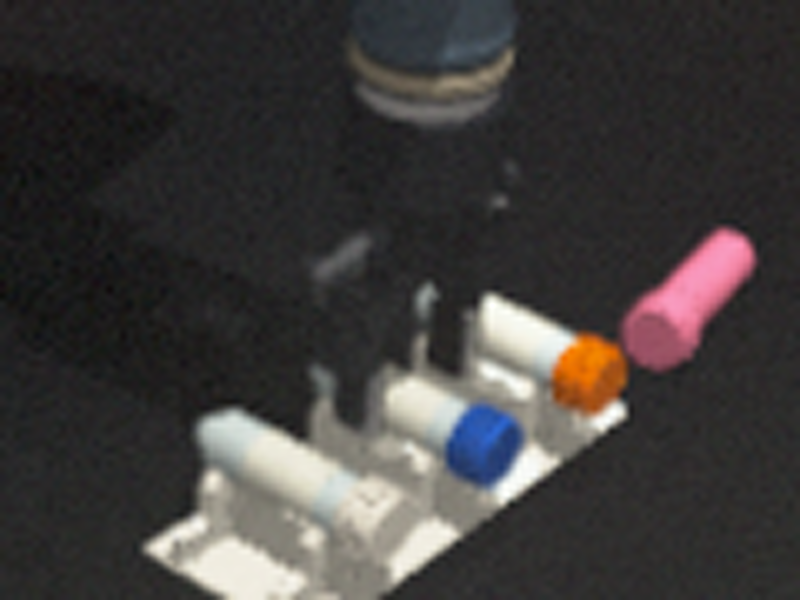

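The fingers straddle the blue tube (cap at 485,445) and both neighbours are clear. I'll centre on it and close.

Emit:
{"method": "send_rows", "body": {
  "commands": [
    {"delta_pos": [0, -0.4, 0], "yaw": 0},
    {"delta_pos": [0, 0, 0], "yaw": 0}
  ]
}}

```text
t: 2.0
tcp_pos: [0.4452, 0.2658, 0.0451]
tool_rot: [-0.041, 0.999, 0.004, 0.005]
force: [0.7, -0.2, -0.3]
finger_gap: 0.7
```

Emit:
{"method": "send_rows", "body": {
  "commands": [
    {"delta_pos": [0, 0, 0], "yaw": 0},
    {"delta_pos": [0, 0, 0], "yaw": 0},
    {"delta_pos": [0, 0, 0], "yaw": 0},
    {"delta_pos": [0, 0, 0], "yaw": 0},
    {"delta_pos": [0, 0, 0], "yaw": 0}
  ],
  "grip": 1,
  "force": 50
}}

```text
t: 2.62
tcp_pos: [0.446, 0.2656, 0.0466]
tool_rot: [-0.041, 0.999, 0.004, 0.006]
force: [-0.3, -0.4, 1.0]
finger_gap: 0.322
```

Emit:
{"method": "send_rows", "body": {
  "commands": [
    {"delta_pos": [0, 0, 1], "yaw": 0},
    {"delta_pos": [0, 0, 3], "yaw": 0},
    {"delta_pos": [0, 0, 5], "yaw": 0},
    {"delta_pos": [0, 0, 5], "yaw": 0},
    {"delta_pos": [0, 0, 5], "yaw": 0}
  ]
}}

```text
t: 3.25
tcp_pos: [0.442, 0.2645, 0.2395]
tool_rot: [-0.041, 0.999, 0.003, 0.001]
force: [0.9, 0.9, -1.1]
finger_gap: 0.323
```

Emit:
{"method": "send_rows", "body": {
  "commands": [
    {"delta_pos": [1.1, -3.6, 0], "yaw": -0.14},
    {"delta_pos": [1.1, -3.6, 0], "yaw": -0.14},
    {"delta_pos": [1.1, -3.6, 0], "yaw": -0.14},
    {"delta_pos": [1.1, -3.6, 0], "yaw": -0.14},
    {"delta_pos": [1.1, -3.6, 0], "yaw": -0.14},
    {"delta_pos": [1.1, -3.6, 0], "yaw": -0.14},
    {"delta_pos": [1.1, -3.6, 0], "yaw": -0.14},
    {"delta_pos": [1.1, -3.6, 0], "yaw": -0.14},
    {"delta_pos": [1.1, -3.6, 0], "yaw": -0.14},
    {"delta_pos": [0, 0, 0], "yaw": 0}
  ]
}}

```text
t: 4.5
tcp_pos: [0.5436, -0.0676, 0.2509]
tool_rot: [0.572, 0.82, 0.001, 0.012]
force: [0.4, 0.3, -1.3]
finger_gap: 0.327
```

Emit:
{"method": "send_rows", "body": {
  "commands": [
    {"delta_pos": [1.1, -3.2, -0.7], "yaw": -0.14},
    {"delta_pos": [1.1, -3.2, -0.7], "yaw": -0.14},
    {"delta_pos": [1, -3.2, -0.7], "yaw": -0.13},
    {"delta_pos": [0, 0, 0], "yaw": 0}
  ]
}}

```text
t: 5.0
tcp_pos: [0.574, -0.1619, 0.2305]
tool_rot: [0.729, 0.684, -0.001, 0.01]
force: [-0.1, -0.3, -1.4]
finger_gap: 0.324
```

```bash
python3 - <<'E'
from h import *
import cv2
s=manip.sense();print(s["tcp_pos"],s["tool_rot"],s["force"])
p=proj("scene",s["tcp_pos"]);print(p)
q=proj("top",s["tcp_pos"]);print(q)
u,v=p.astype(int);i=manip.snapshot("scene")[v-50:v+70,u-60:u+60]
w,z=q.astype(int);j=manip.snapshot("top")[z-60:z+60,w-60:w+60]
print(u-60,v-50,w-60,z-60)
cv2.imwrite("pics/e.png",cv2.resize(np.hstack([i,j[:,:]]),(800,400),interpolation=cv2.INTER_CUBIC))
E
```

```text
[ 0.57403528 -0.16189639  0.23047965] [ 0.72925942  0.6841629  -0.00120581  0.01001853] [-0.07903591 -0.25246536 -1.41513667]
[233.49003008 228.68181277]
[353.02036237 173.62264822]
173 178 293 113
```

View pics/e.png

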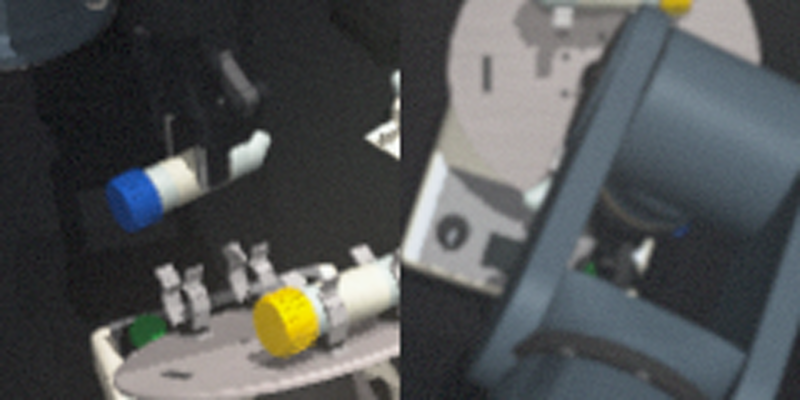

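```bash
cat >>h.py <<'E'
def tube(obs,p0,w=None):
    """fit axial offset, height and pitch of held tube from the scene picture: obs = cap end, tip pixels"""
    from scipy.optimize import least_squares
    s=manip.sense();a=s["tool_rot"];yd=2*np.arctan2(a[1],a[0])-np.pi/2;d=np.array([np.sin(yd),-np.cos(yd),0])  # towards cap
    f=lambda v:np.concatenate([proj("scene",s["tcp_pos"]+[0,0,v[1]]+(v[0]+k)*(d*np.cos(v[2])+np.array([0,0,np.sin(v[2])])))-q for k,q in zip((.061,-.054),obs)]+[[(v[0]-p0)*300]])
    r=least_squares(f,[0,0,0]);return r.x,f(r.x),yd
E
python3 - <<'E'
from h import *
E=lambda u,v:px((u,v),10/3,(173,178))
print(tube([E(125,203),E(266,144)],0))
E
```

```text
(array([ 0.00125076, -0.00208425,  0.067169  ]), array([-0.89531012,  0.0257493 ,  1.36122802,  0.04099385,  0.37522816]), np.float64(-0.061249434142555126))
```

The tube is held nearly level with its cap towards -y, fingers mid-tube (scene half: cap 125,203, tip 266,144), pitched about 4° cap-up, which is the right sense. I'll descend along the wheel normal.

Emit:
{"method": "send_rows", "body": {
  "commands": [
    {"delta_pos": [0.3, -0.2, -2], "yaw": 0},
    {"delta_pos": [0.3, -0.2, -2], "yaw": 0},
    {"delta_pos": [0.3, 0, -1], "yaw": 0},
    {"delta_pos": [0, 0, 0], "yaw": 0}
  ]
}}

```text
t: 5.6
tcp_pos: [0.5812, -0.1575, 0.182]
tool_rot: [0.725, 0.689, -0.0, 0.009]
force: [-0.3, 0.0, 0.1]
finger_gap: 0.325
```

Emit:
{"method": "send_rows", "body": {
  "commands": [
    {"delta_pos": [0.2, -0.9, 0], "yaw": 0},
    {"delta_pos": [0.1, -0.1, -0.2], "yaw": 0},
    {"delta_pos": [0.3, -0.1, -0.4], "yaw": 0}
  ]
}}

```text
t: 5.98
tcp_pos: [0.5885, -0.1691, 0.1781]
tool_rot: [0.725, 0.689, 0.0, 0.011]
force: [-0.5, -1.1, -1.0]
finger_gap: 0.325
```

```bash
cat >rel.py <<'E'
from h import *
o,R,n,e,t,hub,seat=model([.637,-.159,-.3197,-.3211])
s=manip.sense();d=s["tcp_pos"]-seat
print("mm out/along e(away from hub)/along t:",(1e3*np.array([d@n,d@e,d@t])).round(1),"force n,e,t",np.array([s["force"]@n,s["force"]@e,s["force"]@t]).round(1),s["t"],s["tcp_pos"].round(4),s["finger_gap"])
print("torque",s["ft_torque"].round(2))
E
python3 rel.py
```

```text
mm out/along e(away from hub)/along t: [31.  -3.2  2.3] force n,e,t [-0.8  1.   0.9] 5.975 [ 0.5885 -0.1691  0.1781] 0.32539029840456357
torque [0.03 0.03 0.05]
```

Emit:
{"method": "send_rows", "body": {
  "commands": [
    {"delta_pos": [0.0, 0, -0.4], "yaw": 0},
    {"delta_pos": [0.1, 0, -0.4], "yaw": 0},
    {"delta_pos": [0.2, 0, -0.3], "yaw": 0}
  ]
}}

```text
t: 6.35
tcp_pos: [0.5898, -0.1694, 0.1677]
tool_rot: [0.725, 0.689, -0.001, 0.009]
force: [-4.2, 0.5, 8.4]
finger_gap: 0.325
```

```bash
python3 rel.py
```

```text
mm out/along e(away from hub)/along t: [21.7  1.3  0.6] force n,e,t [ 9.3 -1.   1.2] 6.35 [ 0.5898 -0.1694  0.1677] 0.3252568977796266
torque [-0.15  0.93 -0.  ]
```

Contact came at 22 mm, as expected, with the force along the normal. Pressing on.

Emit:
{"method": "send_rows", "body": {
  "commands": [
    {"delta_pos": [0.3, -0.1, -0.5], "yaw": 0},
    {"delta_pos": [0.3, -0.1, -0.5], "yaw": 0}
  ]
}}

```text
t: 6.6
tcp_pos: [0.5928, -0.1706, 0.1597]
tool_rot: [0.724, 0.69, -0.003, 0.007]
force: [-4.0, 1.8, 9.9]
finger_gap: 0.319
```

```bash
python3 rel.py
```

```text
mm out/along e(away from hub)/along t: [13.4  3.2  0.3] force n,e,t [10.6 -2.2  0.2] 6.6 [ 0.5928 -0.1706  0.1597] 0.31890976132974397
torque [0.29 0.75 0.27]
```

Emit:
{"method": "send_rows", "body": {
  "commands": [
    {"delta_pos": [0.5, -0.1, -0.5], "yaw": 0},
    {"delta_pos": [0.5, -0.1, -0.5], "yaw": 0}
  ]
}}

```text
t: 6.85
tcp_pos: [0.5993, -0.1703, 0.1504]
tool_rot: [0.723, 0.691, -0.005, 0.003]
force: [-9.7, 6.3, 11.6]
finger_gap: 0.326
```

```bash
python3 rel.py
```

```text
mm out/along e(away from hub)/along t: [ 2.3  2.9 -2.1] force n,e,t [15.9  1.5 -3.5] 6.85 [ 0.5993 -0.1703  0.1504] 0.325574402875151
torque [ 0.67  1.58 -0.23]
```

Emit:
{"method": "send_rows", "body": {
  "commands": [
    {"delta_pos": [0.2, -0.1, -0.2], "yaw": 0},
    {"delta_pos": [0, 0, 0], "yaw": 0}
  ]
}}

```text
t: 7.1
tcp_pos: [0.6001, -0.1693, 0.1486]
tool_rot: [0.723, 0.69, -0.005, 0.0]
force: [-1.5, -1.7, 1.6]
finger_gap: 0.325
```

```bash
python3 rel.py; python3 - <<'E'
from h import *
import cv2
i=manip.snapshot("scene")[225:315,190:310]
cv2.imwrite("pics/f.png",cv2.resize(i,(800,600),interpolation=cv2.INTER_CUBIC))
E
```

```text
mm out/along e(away from hub)/along t: [ 0.5  3.1 -3.5] force n,e,t [1.8 0.5 2. ] 7.1 [ 0.6001 -0.1693  0.1486] 0.3249814821101607
torque [-0.59  0.27 -0.14]
```

View pics/f.png

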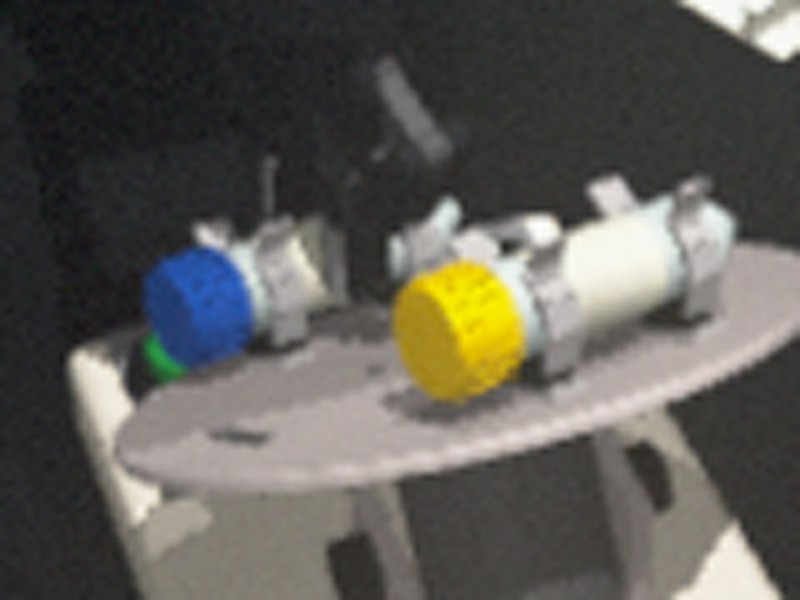

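The tube lies in both clips, seated like the yellow one (blue cap 200,305; clips 285,290 and 425,245). The force fell to 2 N. I'll open partly, because the rising wheel face is near, and retreat.

Emit:
{"method": "send_rows", "body": {
  "commands": [
    {"delta_pos": [0, 0, 0], "yaw": 0},
    {"delta_pos": [0, 0, 0], "yaw": 0},
    {"delta_pos": [0, 0, 0], "yaw": 0}
  ],
  "grip": 0.1
}}

```text
t: 7.52
tcp_pos: [0.6016, -0.1699, 0.1478]
tool_rot: [0.723, 0.69, -0.004, 0.002]
force: [-0.5, 0.5, 0.7]
finger_gap: 0.451
```

Emit:
{"method": "send_rows", "body": {
  "commands": [
    {"delta_pos": [0, 0, 1], "yaw": 0},
    {"delta_pos": [0, 0, 2], "yaw": 0},
    {"delta_pos": [0, 0, 3], "yaw": 0},
    {"delta_pos": [0, 0, 3], "yaw": 0}
  ]
}}

```text
t: 8.02
tcp_pos: [0.6004, -0.1696, 0.2389]
tool_rot: [0.724, 0.69, -0.005, -0.001]
force: [0.9, -0.8, -0.5]
finger_gap: 0.449
```

```bash
python3 rel.py; python3 - <<'E'
from h import *
import cv2
i=manip.snapshot("scene")[225:315,190:310]
cv2.imwrite("pics/g.png",cv2.resize(i,(800,600),interpolation=cv2.INTER_CUBIC))
o,R,n,e,t,hub,seat=model([.637,-.159,-.3197,-.3211])
for k in(.061,-.054):print((proj("scene",seat-0*t+k*t)-[190,225])*6.667)
E
```

```text
mm out/along e(away from hub)/along t: [ 74.3 -46.3  13.2] force n,e,t [-1.  -0.5  0.7] 8.025 [ 0.6004 -0.1696  0.2389] 0.4494503347058667
torque [ 0.04 -0.    0.01]
[172.58018961 317.25995047]
[455.92833656 215.65000078]
```

View pics/g.png

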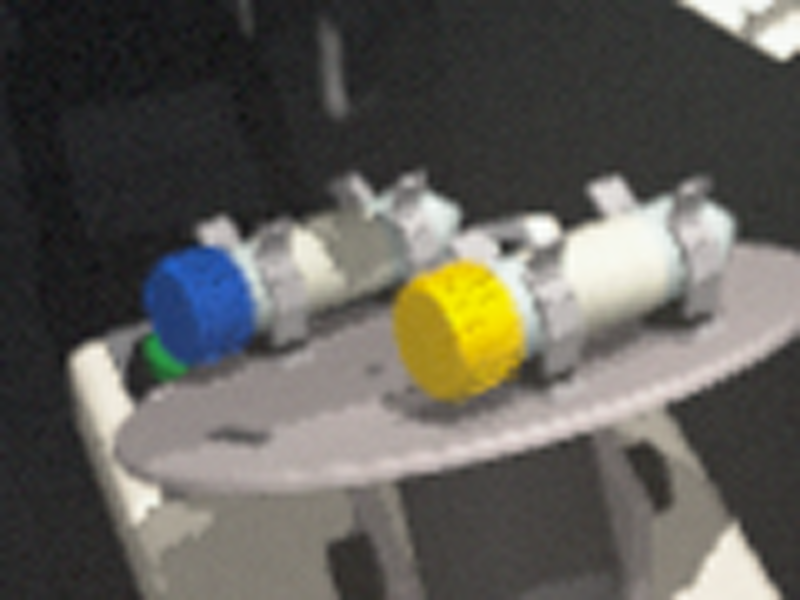

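The tube sits fully in both clips, free of the gripper and matching the fitted seat. Next I'll turn 90° so the narrow side of the gripper faces the wheel, shut the fingers and go above the button.

Emit:
{"method": "send_rows", "body": {
  "commands": [
    {"delta_pos": [-2, -0.5, 0], "yaw": 0.16},
    {"delta_pos": [-2, -0.5, 0], "yaw": 0.16},
    {"delta_pos": [-2, -0.5, 0], "yaw": 0.16},
    {"delta_pos": [-1.4, -0.5, 0], "yaw": 0.16},
    {"delta_pos": [0, 0, 0], "yaw": 0.16},
    {"delta_pos": [0, 0, 0], "yaw": 0.16},
    {"delta_pos": [0, 0, 0], "yaw": 0.16},
    {"delta_pos": [0, 0, 0], "yaw": 0.16},
    {"delta_pos": [0, 0, 0], "yaw": 0.16},
    {"delta_pos": [0, 0, 0], "yaw": 0.13}
  ],
  "grip": 1
}}

```text
t: 9.32
tcp_pos: [0.5293, -0.193, 0.2517]
tool_rot: [-0.002, 1.0, 0.003, 0.012]
force: [0.2, -0.4, -0.0]
finger_gap: -0.002
```

Emit:
{"method": "send_rows", "body": {
  "commands": [
    {"delta_pos": [-0.3, 0.2, -4], "yaw": 0},
    {"delta_pos": [-0.2, 0.1, -4], "yaw": 0},
    {"delta_pos": [0, 0, -3], "yaw": 0},
    {"delta_pos": [0, 0, -2], "yaw": 0},
    {"delta_pos": [0, 0, -2], "yaw": 0}
  ]
}}

```text
t: 9.95
tcp_pos: [0.5281, -0.1925, 0.103]
tool_rot: [-0.003, 1.0, -0.001, 0.018]
force: [0.5, 0.2, -0.1]
finger_gap: 0.001
```

Emit:
{"method": "send_rows", "body": {
  "commands": [
    {"delta_pos": [-0.2, 0.3, -1.5], "yaw": 0},
    {"delta_pos": [0, 0, -1.5], "yaw": 0},
    {"delta_pos": [0, 0, -0.5], "yaw": 0}
  ]
}}

```text
t: 10.32
tcp_pos: [0.5266, -0.19, 0.0668]
tool_rot: [-0.003, 1.0, -0.001, 0.018]
force: [-2.0, 0.5, 4.3]
finger_gap: 0.0
```

```bash
python3 rel.py; python3 - <<'E'
from h import *
import cv2
i=manip.snapshot("scene")[225:315,190:310]
cv2.imwrite("pics/k.png",cv2.resize(i,(800,600),interpolation=cv2.INTER_CUBIC))
E
```

```text
mm out/along e(away from hub)/along t: [-30.2 110.3   5.9] force n,e,t [ 4.7 -0.6  0.3] 10.325 [ 0.5266 -0.19    0.0668] 4.832218126016472e-05
torque [0.13 0.31 0.03]
```

View pics/k.png

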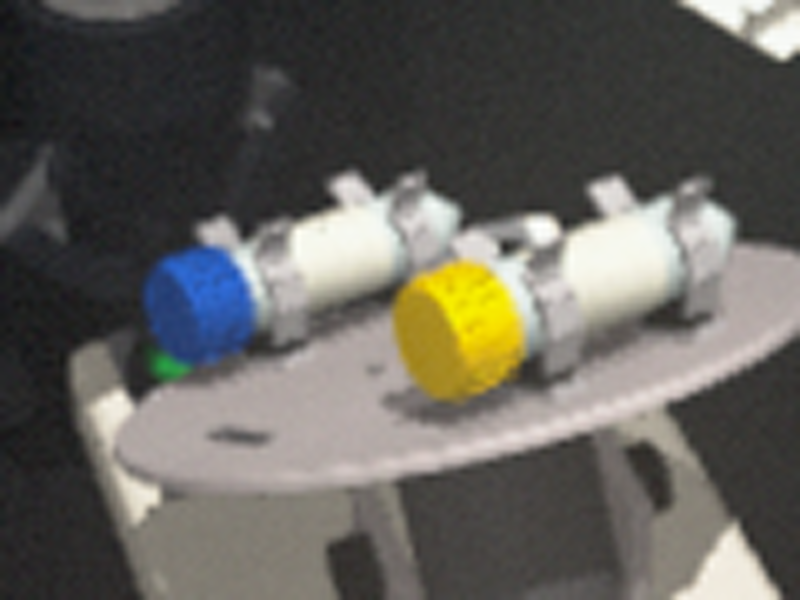

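The gripper is clear of the tube and clips, and the first button contact is felt at z = 0.067. Pressing now.

Emit:
{"method": "send_rows", "body": {
  "commands": [
    {"delta_pos": [0, 0, -0.5], "yaw": 0},
    {"delta_pos": [0, 0, -0.5], "yaw": 0}
  ]
}}

```text
t: 10.62
tcp_pos: [0.5267, -0.1901, 0.0632]
tool_rot: [-0.003, 1.0, -0.002, 0.019]
force: [-11.7, 5.0, 53.6]
finger_gap: 0.005
```

```bash
python3 rel.py; python3 - <<'E'
from h import *
import cv2
i=manip.snapshot("scene")[250:300,190:257]
j=manip.snapshot("top")[160:220,310:390]
cv2.imwrite("pics/l.png",np.hstack([cv2.resize(i,(400,300),interpolation=cv2.INTER_CUBIC),cv2.resize(j,(400,300),interpolation=cv2.INTER_CUBIC)]))
s=manip.sense();print(s["force"],s["ft_torque"])
E
```

```text
mm out/along e(away from hub)/along t: [-33.3 112.2   5.4] force n,e,t [ 51.2 -19.7   5.4] 10.625 [ 0.5267 -0.1901  0.0632] 0.005274145091554702
torque [1.   1.94 0.01]
[-9.32997183  3.69335578 36.02813056] [0.65101694 1.46733057 0.03281981]
```

View pics/l.png

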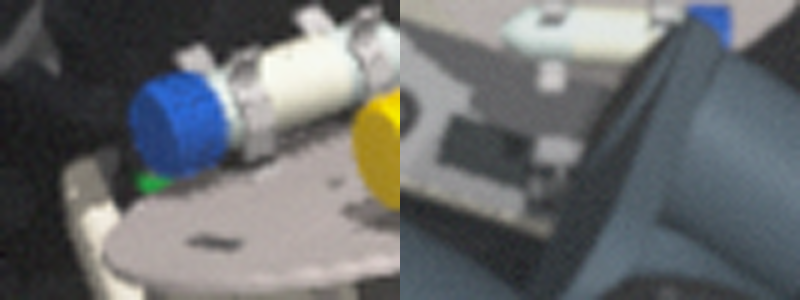

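The button's green top is visibly lower, and the moment shows the load sits at the fingertips. I'll back off in small steps to check the spring force against travel.

Emit:
{"method": "send_rows", "body": {
  "commands": [
    {"delta_pos": [0, 0, 0.2], "yaw": 0}
  ]
}}

```text
t: 10.85
tcp_pos: [0.5267, -0.19, 0.0678]
tool_rot: [-0.003, 1.0, -0.002, 0.02]
force: [-2.7, 0.7, 2.1]
finger_gap: -0.001
```

Emit:
{"method": "send_rows", "body": {
  "commands": [
    {"delta_pos": [0, 0, 0.15], "yaw": 0}
  ]
}}

```text
t: 10.98
tcp_pos: [0.527, -0.1902, 0.0705]
tool_rot: [-0.003, 1.0, -0.003, 0.021]
force: [-0.5, 0.2, 0.4]
finger_gap: -0.002
```

Emit:
{"method": "send_rows", "body": {
  "commands": [
    {"delta_pos": [0, 0, 0.15], "yaw": 0}
  ]
}}

```text
t: 11.1
tcp_pos: [0.5276, -0.1906, 0.0721]
tool_rot: [-0.003, 1.0, -0.003, 0.021]
force: [-1.1, -1.9, -0.9]
finger_gap: 0.0
```

Emit:
{"method": "send_rows", "body": {
  "commands": [
    {"delta_pos": [0, 0, 0.2], "yaw": 0}
  ]
}}

```text
t: 11.22
tcp_pos: [0.5278, -0.1908, 0.0738]
tool_rot: [-0.003, 1.0, -0.003, 0.021]
force: [0.1, -0.2, -0.5]
finger_gap: 0.002
```

Emit:
{"method": "send_rows", "body": {
  "commands": [
    {"delta_pos": [0, 0, 0.2], "yaw": 0}
  ]
}}

```text
t: 11.35
tcp_pos: [0.528, -0.1909, 0.0754]
tool_rot: [-0.003, 1.0, -0.003, 0.021]
force: [0.3, 0.2, -0.6]
finger_gap: -0.003
```

Contact began near z = 0.069 and it hit the hard stop at 0.063, so travel was about 6 mm, which is a full press. Retracting and taking one last look.

Emit:
{"method": "send_rows", "body": {
  "commands": [
    {"delta_pos": [-0.2, 0, 3], "yaw": 0},
    {"delta_pos": [-0.5, 0, 5], "yaw": 0},
    {"delta_pos": [-1, 2, 5], "yaw": 0},
    {"delta_pos": [-2, 5, 2], "yaw": 0},
    {"delta_pos": [-2, 5, 0], "yaw": 0},
    {"delta_pos": [-2, 5, 0], "yaw": 0},
    {"delta_pos": [0, 5, 0], "yaw": 0},
    {"delta_pos": [0, 0, 0], "yaw": 0}
  ]
}}

```text
t: 12.35
tcp_pos: [0.4492, 0.0332, 0.2285]
tool_rot: [-0.001, 1.0, -0.003, 0.023]
force: [0.4, -1.0, 0.5]
finger_gap: 0.0
```

```bash
python3 - <<'E'
from h import *
import cv2
s=manip.snapshot("scene");t=manip.snapshot("top")
a=cv2.resize(s[225:315,190:310],(400,300),interpolation=cv2.INTER_CUBIC);b=cv2.resize(t[80:215,280:460],(400,300),interpolation=cv2.INTER_CUBIC)
cv2.imwrite("pics/z.png",np.vstack([np.hstack([a,b]),np.hstack([cv2.resize(s,(400,300)),cv2.resize(t,(400,300))])]))
o,R,n,e,t_,hub,seat=model([.637,-.159,-.3197,-.3211])
for k in(.061,-.054):
  for c,sc,of in(("scene",3.333,(190,225)),("top",2.222,(280,80))):print(c,(proj(c,seat+k*t_)-of)*sc)
E
```

```text
scene [ 86.27715194 158.60618193]
top [213.20347966 193.39570747]
scene [227.92997536 107.80882745]
top [111.28981054 190.2218487 ]
```

View pics/z.png

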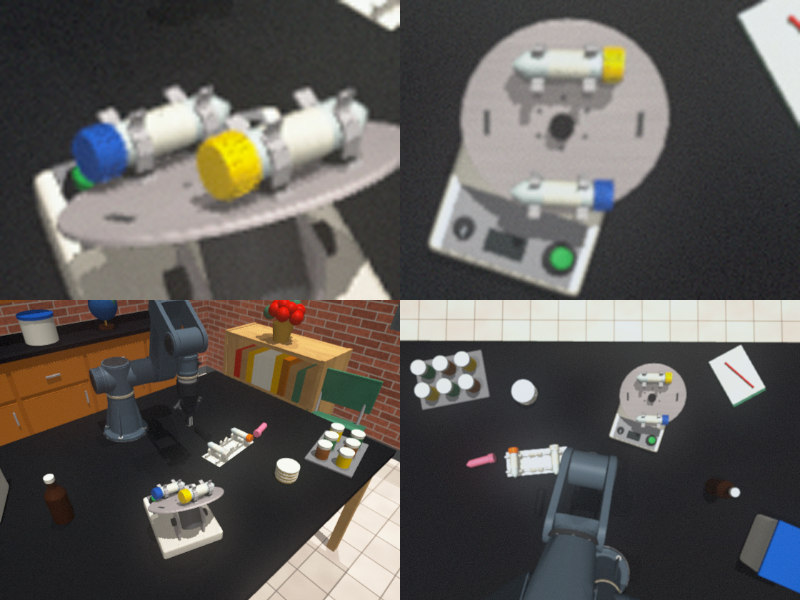

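The blue tube lies in both clips: in the top view its cap end is at 213,195 against 213,193 predicted, and its tip at 112,191 against 111,190. The bystanders have not moved. Handing in.

```bash
python3 -c "
from station import manip;print(manip.sign_off())"
```

```text
the job is handed in; nothing more can be done
None
```

The blue-capped tube is in the wheel's empty clips, opposite the yellow one. After letting go of it I pressed the green start button, and I handed the job in at about 12.5 s of the 50 s allowed.

- **Tube:** the clips first pushed back 22 mm above the seat, where they should. The push reached about 16 N and then dropped to 2 N as the tube went home. In the last top picture both ends of the tube lie within about 1 mm of where a fully seated tube should be.
- **Button:** the press ran from contact at about z = 69 mm to a hard stop at about 63 mm. That is about 5.6 mm of the 6 mm travel, past the 4 mm that counts. I had no direct reading of the button's travel.
- **Things that disagreed:**
  - At the stop the fingertips pressed with about 54 N, more than I intended. The moment reading put this on the fingertips rather than the gripper's body, and it is below the 120 N wrist limit.
  - Contact with the button came about 3 mm higher than the given height.
  - The grasp on the tube ended up nearer the fingertips than planned, because the arm drifted upward while the fingers closed. The tube did not slip.
- **Other objects:** the orange and yellow tubes, the dishes and the bottle look unmoved in the last picture. The arm hides the white tube's place in the top view, but nothing touched it. At the end the arm was clear of everything.

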